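Hang a wooden mould on the storage rail

TASK

Take the wooden mould that has a steel hanger out of its rack, enter the hanger's runner at the flared open end of the aluminium rail, and slide it along until the ball catch has clicked into it at the sprung buffer, which sits somewhere along the rail and has to be felt. Slide gently: do not jam the runner in the rail or ram the buffer. Let go and leave the mould hanging there, and leave the other things on the bench where they are.

Things in the scene. Friction and masses are not known exactly. Their poses are not given: they have to be found in the camera images.
- hanger: Wooden mould 24 (x) x 90 (y) x 80 (z) mm with a steel hanger on top, one rigid piece, 200 tall, 0.22 to 0.4 kg. Origin: centre of the mould's underside; z up, y along the runner (its nose, +y, enters the rail first). Starts upright in either groove of the rack, 25 deep in it, y along the groove. Stem 5 (x) x 16 (y) from mould to runner.
- grip (a point): Grip point, hanger (0, 0, 182): on a wooden tab straight above the runner, 12 (x) x 34 (y) mm, z = 152 to 200; pinch it across x, firmly (60 N) so that it does not tip in the grip. 26 mm are free below the point down to the bracket. On the rail this point is about 232 mm above the table.
- runner (a point): Centre of the steel runner, hanger (0, 0, 112), 70 mm straight below grip. Runner 18 (x) x 70 (y), z = 108 to 114 with bevelled ends, two humps on top up to z = 123 with a notch between them at y = 0. Its nose is 35 mm ahead of this point (+y).
- bracket (a point): Hanger (-38, 0, 121): on the flat C bracket, 14 mm wide (y), that joins stem and tab round the rail: it leaves the stem at z = 86 to 92, goes up at x = -41 to -35 and back over at z = 150 to 156. It passes along the rail's -x side.
- rail: Fixed aluminium C rail on two posts, slot underneath, far end closed. Origin: on the table straight below the centre of its open mouth; y runs from the mouth (0) to the closed end (300 mm), z up, posts on the +x side (x = 37 to 50). Outside 29 wide, top at z = 181. Inside x = -10.5 to 10.5, z = 158 (lips carrying the runner) to 177. Slot 10 wide, lips 4 thick.
- mouth (a point): Rail (0, 0, 162): where the runner's centre passes the mouth when it rests on the lips (mould's underside then 50 mm over the table). The humped runner then has 4 mm of play upwards and 1.5 mm to each side. A flare in front of the mouth (rail y = -24 to 0) widens to about x = +-18, z = 153 to 183.
- catch (a joint): Spring ball catch in the rail's ceiling, 140 to 230 mm from the mouth, elsewhere each time; its 6 mm pin rises through a dark saddle plate (29 x 20 mm) on the rail. Value in m: 0 with no runner under it, about 0.0075 on top of a hump, about 0.0033 with the ball in the runner's notch (clicked in), more if the runner is held up off the lips. Riding over a hump takes 2 to 4 N.
- buffer (a joint): Sprung buffer hidden inside the rail just behind the catch: it meets the runner's nose as the ball drops in the notch. Value in m: 0 free, grows as it is pushed towards the closed end, 4 N per mm. It may be pushed lightly (10 to 15 N) and springs back; 6 mm (24 N) is ramming it.
- rack: Fixed dark wooden rack 102 (x) x 120 (y) x 35 mm with two grooves along its y, centred at x = -21.5 and +21.5 mm, 27 wide, floor at z = 10. Origin: centre of its underside.
- spare: Another mould of the same size, 80 mm tall, without hanger, in the rack's other groove; origin: centre of its underside. Leave it alone.
- jar: Bystander: amber glass jar, 64 mm across, 85 tall; origin: centre of its underside.
- mallet: Bystander: wooden mallet lying on the bench.
- mug: Bystander: white mug, 80 mm across, 90 tall; origin: centre of its underside.
- gauge: Bystander: light wooden ring gauge plate 60 x 120 x 12 mm with three holes; origin: centre of its underside.
- weight: Bystander: dark steel paperweight, 60 mm across, 35 tall; origin: centre of its underside.
Things that resemble listed ones, but are neither listed nor needed, are in the scene too. Leave any red look-alike of the hanger alone.

How it is judged (in metres and radians):
On the way, in this order (a step that is already met when the one before it is completed fails the run):
1. the runner has entered the rail through its open mouth (x of runner in the frame of rail between -0.005 and 0.005 m and z of runner in the frame of rail between 0.155 and 0.171 m and y of runner in the frame of rail between 0.03 and 0.11 m), for 0.05 s.
2. the catch rides over the runner's front hump (value of joint catch above 0.006 m).
At the end, for the whole second after the job is handed in: The runner is in the rail (within 5 mm of its centre line sideways, between 155 and 171 mm high, 120 to 250 mm past the mouth), the ball catch lies in its notch (catch value 2 to 5 mm), the mould hangs upright (within 0.12 rad) and at rest (x of runner in the frame of rail between -0.005 and 0.005 m and z of runner in the frame of rail between 0.155 and 0.171 m and y of runner in the frame of rail between 0.12 and 0.25 m and value of joint catch between 0.002 and 0.005 m and angle between hanger's own z axis and vertical below 0.12 rad and linear speed of hanger below 0.02 m/s); the robot touches nothing.
It fails at once if the hanger is pressed on the rail with more than 25 N (jammed) (contact force between hanger and rail above 25 N).
It fails at once if the buffer is rammed: pushed in by more than 6 mm (value of joint buffer above 0.006 m).
It fails at once if a bystander is moved by more than 30 mm (distance of any of spare, jar, mallet, mug, gauge, weight from where it was at the start of the episode above 0.03 m).
It also fails if it takes over 72 s, if anything falls off the work surface, if the arm or the gripper's body presses on something with over 40 N, if the wrist force passes 120 N, or if a joint passes its speed limit or range.

ROBOT

A 6-joint arm with a two-finger parallel gripper is mounted at the origin on the work surface. World frame = base frame: x ahead of the robot, y to its left, z up, the work surface at z = 0. Lengths are in m, angles in degrees, forces in N, time in s.
With the tool pointing down it reaches from about 0.4 to 0.825 m from the base axis. Payload 7 kg.
Tool frame: the origin (TCP) lies midway between the tips of the shut fingers; the grasp point (between the pads) lies 19 mm behind it; z points along the fingers, y is the line along which they close (so a half turn about z gives the same grasp; the last joint's range is limited). The gripper opens to 88 mm and grips with 3 to 60 N. Pads are 19 mm wide; open, the fingers measure 130 mm over their backs; the gripper's body (78 mm by 193 mm) begins 47 mm behind the grasp point.
Start: joints at [16.507, 20.546, 0.682, 0, -70.136, -16.507], TCP at [0.675, -0, 0.227] pointing down, gripper open.
Joint ranges: [-176.03, 176.03], [-82.01, 121.73], [-58.28, 71.71], [-173.87, 95.51], [-174.79, -0.11], [-173.66, 173.66]. Speed limits (degrees/s): [136.94, 136.94, 172.46, 180, 180, 180].

INTERFACE

Orientations are given as a 3x3 rotation matrix whose columns are the frame's x, y, z axes.
In Python, from rig import robot gives the robot as it stands. Calls block until the motion is done:
- robot.goto(position, orientation): joint-space move of the TCP to a pose.
- robot.servo_line(position, ori=None, speed=0.15): straight line of the TCP; ori=None keeps the orientation; speed is the mean speed in m/s.
- robot.movej(angles): joint-space move.
- robot.move_gripper(opening): opening from 0.0 (shut) to 1.0 (fully open); the grip force is fixed at half the most; returns when the fingers have stopped.
- robot.dwell(seconds).
- robot.ik(position, orientation): joint angles nearest the present ones, or None.
- robot.grab_frame(name): name is "scene" or "side" or "wrist"; returns (picture, depth): 420x560x3 uint8, red, green, blue; 420x560 float32, m along the optical axis (not along the pixel's ray), 0 where there is no reading.
- robot.camera_info(name): a dict with "vfov" (degrees; the focal length in pixels is half the picture's height over the tangent of half this angle, whatever the lens; pixels are square), "cx", "cy" (the principal point, pixels), "view" (4x4, takes a point from world to camera coordinates); the wrist camera has in their place "T_tool_cam" (4x4, takes a point from camera to tool coordinates, whose origin is the TCP and whose axes are the flange's). Camera axes: x right, y down, z forward; pixel columns grow to the right and rows downward; lengths in m; the calibration is good to about 2 mm. A picture is of the moment at which its call begins: read the wrist's pose just before it. camera_info takes no time and is no camera call.
A pose or a line that the arm cannot do raises robot.Unreachable and nothing moves.
- robot.job_done(): hands the job in; it is judged then, once.
Readings, each from a call of its own:
- robot.read_t(): time.
- robot.read_qpos(): joint angles.
- robot.read_qvel(): joint speeds.
- robot.read_effort(): joint torques, N m.
- robot.read_position(): TCP position.
- robot.read_tcp_rot(): TCP orientation.
- robot.read_force(): force on the tool from outside, world axes, zero at the start.
- robot.read_ft_torque(): the same for the moment, N m.
- robot.read_grip_width(): opening from 0.0 (shut) to 1.0 (fully open).
- robot.read_finger_force(): force on a finger pad.
Only numpy, scipy, OpenCV 4.12 (cv2) and the standard library are available. Lean on these libraries where they do the work, as an engineer would, in place of code of your own. Each camera call takes 0.05 s, during which the arm holds its last target. There are 200 camera calls.

## Working session

There is one attempt and no reset: what is moved stays moved. The work goes in short steps, each a Python script; the robot and the scene stay as the last script left them, time stands still between calls to the robot, and variables do not carry over. Pictures are saved under pics/ and viewed, at most 10 in all, crops included, and the job is handed in when it is done.

```bash
mkdir -p pics; ls; cat > h.py <<'E'
from rig import robot
import numpy as np, cv2
def grab(n,tag):
    T=np.eye(4)
    if n=="wrist":
        T[:3,:3]=robot.read_tcp_rot();T[:3,3]=robot.read_position()
    im,d=robot.grab_frame(n); c=robot.camera_info(n)
    M=T@np.array(c["T_tool_cam"]) if n=="wrist" else np.linalg.inv(np.array(c["view"]))
    np.savez(f"pics/{tag}.npz",im=im,d=d,M=M,f=210/np.tan(np.radians(c["vfov"])/2),cx=c["cx"],cy=c["cy"])
    cv2.imwrite(f"pics/{tag}.png",im[:,:,::-1]); return im,d
def cloud(tag):
    z=np.load(f"pics/{tag}.npz");d=z["d"];v,u=np.mgrid[:420,:560]
    P=np.stack([(u-z["cx"])/z["f"]*d,(v-z["cy"])/z["f"]*d,d],-1)
    W=P@z["M"][:3,:3].T+z["M"][:3,3]; W[d==0]=np.nan; return W,z["im"]
E
python3 - <<'E'
from h import *
for n in("scene","side"): grab(n,n+"0")
print(robot.read_t(),robot.read_tcp_rot(),robot.camera_info("scene"),robot.camera_info("side"))
a=[cv2.imread(f"pics/{n}0.png") for n in("scene","side")]
E
```

```text
pics
0.1 [[-1.10610142e-04 -9.99998924e-01 -1.46246277e-03]
 [-9.99999987e-01  1.10777744e-04 -1.14521733e-04]
 [ 1.14683618e-04  1.46245009e-03 -9.99998924e-01]] {'vfov': 52.3820073643934, 'cx': 283.0700330265931, 'cy': 213.1702503259462, 'view': array([[-0.56389495,  0.8258396 ,  0.00338303,  0.32484957],
       [ 0.69003058,  0.4734054 , -0.54748984, -0.2999881 ],
       [-0.45374033, -0.30639236, -0.83680549,  1.40424985],
       [ 0.        ,  0.        ,  0.        ,  1.        ]])} {'vfov': 47.06596829592834, 'cx': 273.89912374560674, 'cy': 204.73759997650612, 'view': array([[ 0.96526256, -0.26120495, -0.00633738, -0.54742071],
       [-0.18190625, -0.65441369, -0.73392972,  0.18841744],
       [ 0.18755881,  0.70958769, -0.67919585,  1.31307191],
       [ 0.        ,  0.        ,  0.        ,  1.        ]])}
```

View pics/scene0.png

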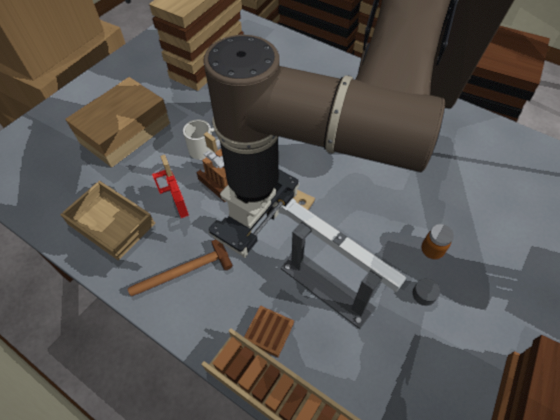

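View pics/side0.png

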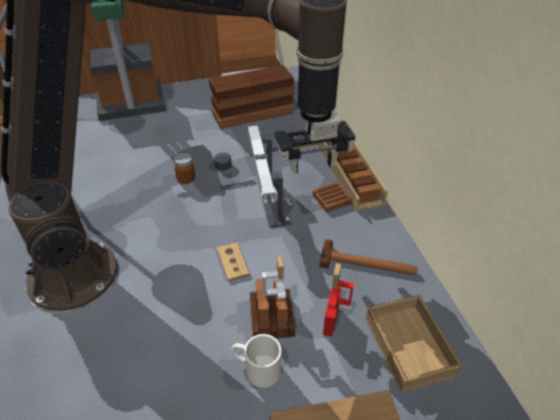

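Scene and side show the rack holding a grey-steel hanger (side ≈ 272,290) and a red look-alike (335,300), which I leave alone. The rail is at side (255,130)–(275,215). I'll confirm both in an enlarged crop and take coordinates there.

```bash
python3 - <<'E'
from h import *
a=cv2.imread("pics/side0.png")
c1=cv2.resize(a[245:345,225:325],(400,400),interpolation=3);c2=cv2.resize(a[120:220,220:320],(400,400),interpolation=3)
cv2.imwrite("pics/c1.png",np.hstack([c1,c2]))
W,im=cloud("side0")
for n,(u0,u1,v0,v1) in {"rack":(225,325,245,345),"rail":(220,320,120,235)}.items():
    P=W[v0:v1,u0:u1].reshape(-1,3);P=P[~np.isnan(P[:,0])]
    for lo,hi in([(.03,.04),(.08,.10),(.14,.17),(.195,.225)] if n=="rack" else [(.17,.19),(.19,.21)]):
        Q=P[(P[:,2]>lo)&(P[:,2]<hi)].astype(np.float32)
        if len(Q)>4: print(n,lo,hi,len(Q),Q.min(0),Q.max(0),Q.mean(0),cv2.minAreaRect(Q[:,:2]*1000))
E
```

```text
rack 0.03 0.04 792 [ 0.4249498  -0.35878888  0.03000875] [ 0.6706745  -0.14213693  0.03987957] [ 0.4817146  -0.28696826  0.03471319] ((547.033203125, -235.3768310546875), (226.8105926513672, 210.9037628173828), 79.93927001953125)
rack 0.08 0.1 612 [ 0.3976718  -0.40610006  0.0800102 ] [ 0.59122795 -0.2183568   0.09995706] [ 0.46839136 -0.30399314  0.08902962] ((509.5854797363281, -331.2179870605469), (183.62692260742188, 170.86175537109375), 69.5258560180664)
rack 0.14 0.17 128 [ 0.46502176 -0.2950511   0.14142704] [ 0.5082653 -0.263187   0.1693362] [ 0.48350683 -0.27591574  0.16368523] ((489.2958984375, -277.013427734375), (23.248506546020508, 48.25304412841797), 61.10984420776367)
rack 0.195 0.225 82 [ 0.4984249  -0.29525557  0.19600083] [ 0.51424605 -0.25971362  0.21324684] [ 0.5055161  -0.2804638   0.20774399] ((506.2903747558594, -277.3840026855469), (34.8775634765625, 11.132198333740234), 74.85099792480469)
rail 0.17 0.19 907 [ 0.52710766 -0.02754953  0.17007603] [0.62432384 0.3087673  0.18979323] [0.5666954  0.12477788 0.17937636] ((580.1241455078125, 139.34571838378906), (335.3118896484375, 68.52401733398438), 83.40946960449219)
```

View pics/c1.png

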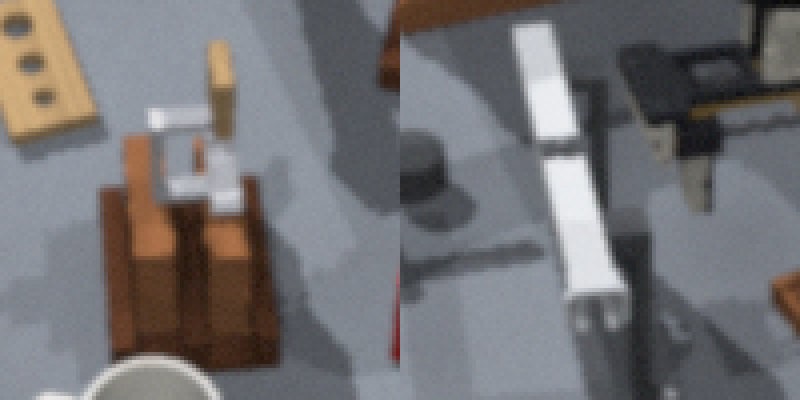

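The crop confirms the steel hanger: it's in the rack's +x (right) groove, wooden tab at side ≈(279,260), C bracket on the world −x side. The spare is in the left groove. The rail's flare is near side (270,192), the saddle plate is at (261,157), and the posts are on the +x side. So the nose direction is already about world +y.

```bash
cat >> h.py <<'E'
def ori(yaw):  # tool y along -hanger x, tool down; yaw in deg
    c,s=np.cos(np.radians(yaw)),np.sin(np.radians(yaw))
    return np.array([[s,-c,0],[-c,-s,0],[0,0,-1.]])
E
python3 - <<'E'
from h import *
W,im=cloud("side0")
m=np.zeros((420,560),bool);m[125:200,240:285]=1
m&=(W[...,2]>.172)&(W[...,2]<.19)&(im.min(2)>130)
P=W[m]; c=P[:,:2].mean(0);U,S,V=np.linalg.svd(P[:,:2]-c);d=V[0]*np.sign(V[0][1]);t=(P[:,:2]-c)@d
n=np.array([d[1],-d[0]]);s=(P[:,:2]-c)@n
print(c,d,np.degrees(np.arctan2(-d[0],d[1])),np.percentile(t,[0,1,99,100]),np.percentile(s,[1,50,99]),np.median(P[:,2]))
print(c+d*t.min(),c+d*t.max()); print(W[157,261],W[193,262:280])
print(robot.camera_info("wrist"))
p=robot.read_position(); robot.servo_line([0.62,-0.05,0.42],ori(0),0.25)
grab("wrist","w1"); print(robot.read_t())
robot.goto([0.50,-0.23,0.42],ori(-15)); grab("wrist","w2"); print(robot.read_t(),robot.read_position())
cv2.imwrite("pics/w12.png",cv2.resize(np.hstack([cv2.imread("pics/w1.png"),cv2.imread("pics/w2.png")]),(800,300)))
E
```

```text
[0.56146407 0.1238998 ] [0.09868852 0.99511837] -5.663654549833907 [-0.14886112 -0.14690654  0.17870923  0.18500598] [-0.01639636 -0.00026517  0.01772412] 0.18055943989376766
[ 0.54677319 -0.02423463] [0.57972204 0.30800265]
[0.56627307 0.13477406 0.18371219] [[ 5.30955974e-01 -1.75571074e-02  1.83094636e-01]
 [ 5.33433402e-01 -1.85770143e-02  1.83375097e-01]
 [ 5.35479229e-01 -2.14209732e-02  1.85306167e-01]
 [ 5.38583534e-01 -1.97739031e-02  1.83174233e-01]
 [ 5.41347209e-01 -1.95943955e-02  1.82368750e-01]
 [ 5.44674575e-01 -1.71286023e-02  1.79489010e-01]
 [ 5.45781734e-01 -2.37170220e-02  1.84820937e-01]
 [ 5.48829741e-01 -2.24096881e-02  1.82990742e-01]
 [ 5.58962275e-01  6.83948910e-03  1.55763828e-01]
 [ 5.60158064e-01  5.00774082e-04  1.60862812e-01]
 [ 5.61666043e-01 -4.50467059e-03  1.64756078e-01]
 [ 5.62568810e-01 -1.17236249e-02  1.70671628e-01]
 [ 5.63810984e-01 -1.75161146e-02  1.75295906e-01]
 [ 5.63886973e-01 -2.75495339e-02  1.83796307e-01]
 [ 5.67624795e-01 -2.38584359e-02  1.79779291e-01]
 [ 5.92852072e-01  5.82207767e-02  1.04132737e-01]
 [ 5.90885441e-01  4.02719686e-02  1.19835980e-01]
 [ 5.94896066e-01  4.40547738e-02  1.15676638e-01]]
{'vfov': 60.441032139998924, 'cx': 275.10389942126096, 'cy': 206.89237504876337, 'T_tool_cam': array([[ 3.02622362e-04, -9.64082348e-01, -2.65603340e-01,
         7.09800285e-02],
       [ 9.99999397e-01,  5.72057798e-04, -9.37068960e-04,
         3.73961501e-04],
       [ 1.05535211e-03, -2.65602896e-01,  9.64081940e-01,
        -1.57938002e-01],
       [ 0.00000000e+00,  0.00000000e+00,  0.00000000e+00,
         1.00000000e+00]])}
1.125
2.05 [ 0.50040047 -0.22961025  0.41940677]
```

View pics/w12.png

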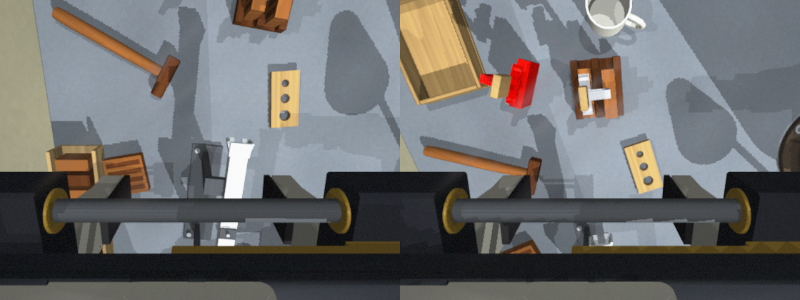

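w1 shows the rail with its flare at ≈(240,140) of the half-size left picture. w2 shows the rack with the tab at ≈(583,98), bracket on its right (world −x), and the red one at (520,85). Next I extract tab and rail poses from the depth.

```bash
cat >> h.py <<'E'
def rect(P):
    return cv2.minAreaRect((P[:,:2]*1000).astype(np.float32))
E
python3 - <<'E'
from h import *
W,im=cloud("w2"); 
m=(W[...,2]>.20)&(W[...,2]<.225)&(abs(W[...,0]-.506)<.04)&(abs(W[...,1]+.278)<.04)
print("tab",m.sum(),rect(W[m]),W[m].mean(0),np.median(W[m][:,2]))
m=(W[...,2]>.155)&(W[...,2]<.175)&(abs(W[...,0]-.49)<.06)&(abs(W[...,1]+.278)<.04)
print("bracket",m.sum(),rect(W[m]),np.median(W[m][:,2]))
m=(W[...,2]>.028)&(W[...,2]<.04)&(abs(W[...,0]-.485)<.09)&(abs(W[...,1]+.285)<.09)
print("rack",m.sum(),rect(W[m]))
W,im=cloud("w1")
m=(W[...,2]>.165)&(W[...,2]<.195)&(abs(W[...,0]-.56)<.08)&(W[...,1]<.2)&(im.min(2)>120)
P=W[m];print("rail",m.sum(),np.median(P[:,2]))
for y in np.arange(-.04,.2,.008):
    Q=P[abs(P[:,1]-y)<.004]
    if len(Q)>5: print(round(y,3),len(Q),Q[:,0].min().round(4),Q[:,0].max().round(4),(Q[:,0].min()/2+Q[:,0].max()/2).round(4),np.median(Q[:,2]).round(4))
v,u=np.where(m);print(u.min(),u.max(),v.min(),v.max())
E
```

```text
tab 412 ((507.1766662597656, -275.098876953125), (34.14319610595703, 12.04401969909668), 80.81896209716797) [ 0.50686157 -0.27554942  0.209306  ] 0.20954306857215949
bracket 418 ((484.8735046386719, -276.0628662109375), (37.84522247314453, 32.051429748535156), 0.6238354444503784) 0.16569218134396996
rack 2304 ((480.61224365234375, -300.3680114746094), (171.2144775390625, 104.36864471435547), 78.85184478759766)
rail 2654 0.18084448180643511
-0.024 71 0.5367 0.5696 0.5531 0.1845
-0.016 252 0.5271 0.5696 0.5484 0.185
-0.008 199 0.5306 0.5677 0.5492 0.1833
0.0 193 0.533 0.5675 0.5503 0.1815
0.008 175 0.5353 0.566 0.5507 0.1805
0.016 171 0.5374 0.5669 0.5521 0.1807
0.024 166 0.5386 0.5677 0.5532 0.1804
0.032 167 0.5394 0.5687 0.5541 0.1806
0.04 165 0.5403 0.5694 0.5549 0.1805
0.048 158 0.5408 0.5701 0.5555 0.1806
0.056 160 0.5419 0.5708 0.5564 0.1805
0.064 156 0.5427 0.5714 0.5571 0.1805
0.072 141 0.5424 0.5723 0.5574 0.1803
0.12 46 0.5487 0.5771 0.5629 0.1807
0.128 139 0.5484 0.5781 0.5633 0.1806
0.136 37 0.5494 0.5769 0.5631 0.1805
0.144 22 0.5606 0.5682 0.5644 0.1872
0.152 32 0.5529 0.5802 0.5665 0.1815
0.16 128 0.5518 0.581 0.5664 0.1806
0.168 74 0.553 0.5818 0.5674 0.1803
304 356 194 343
```

```bash
python3 - <<'E'
from h import *
robot.goto([0.513,-0.235,0.33],ori(-10)); robot.dwell(.2); grab("wrist","w3")
W,im=cloud("w3")
m=(W[...,2]>.20)&(W[...,2]<.225)&(abs(W[...,0]-.506)<.04)&(abs(W[...,1]+.278)<.04)
r=rect(W[m]);print(r,m.sum())
c=np.array(r[0])/1000; yaw=r[2]-90 if r[1][0]>r[1][1] else r[2]
print(c,yaw)
if np.hypot(*(c-[.507,-.276]))<.006 and abs(yaw+10)<5:
    robot.move_gripper(0.5)
    robot.goto([*c,0.27],ori(yaw)); print("f0",robot.read_force())
    robot.servo_line([*c,0.171],speed=.1); print(robot.read_position(),robot.read_force())
    robot.move_gripper(0.0); print(robot.read_grip_width(),robot.read_finger_force(),robot.read_force())
    robot.servo_line([*c,0.185],speed=.05);print(robot.read_force())
    robot.servo_line([*c,0.27],speed=.1);robot.dwell(.3)
    print(robot.read_force(),robot.read_ft_torque(),robot.read_grip_width())
print(robot.read_t()); grab("side","s1"); grab("scene","sc1")
a=cv2.imread("pics/s1.png")[180:320,210:350];b=cv2.imread("pics/sc1.png")[130:270,150:290]
cv2.imwrite("pics/s1c.png",cv2.resize(np.hstack([a,b]),(800,400)))
E
```

```text
((507.4031982421875, -275.3192138671875), (33.298194885253906, 11.043566703796387), 80.29182434082031) 654
[ 0.5074032  -0.27531921] -9.708175659179688
f0 [-0.1466615  -0.2016015  -0.15000146]
[ 0.50790397 -0.27543449  0.17172909] [ 0.51012458 -0.33403759  1.2377227 ]
0.13931710973483433 29.98646914958954 [ 0.29166467 -0.18103911 -0.14102021]
[-0.90526821  1.36752503 -2.22647276]
[-0.14791188 -0.01170567 -1.66938078] [0.00440013 0.00264688 0.02136193] 0.1409736549022368
7.5417
```

View pics/s1c.png

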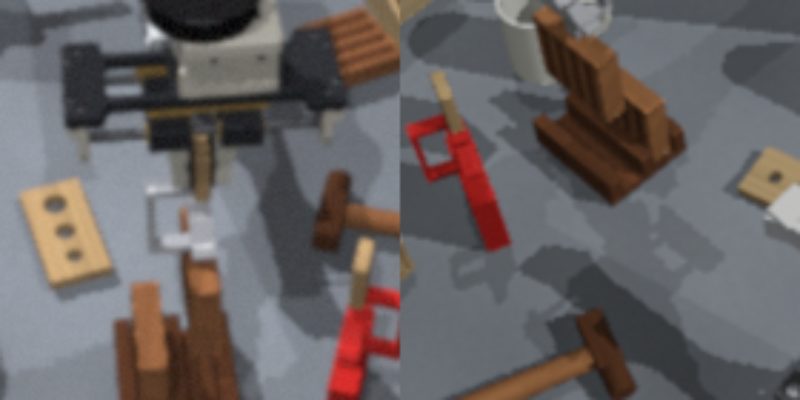

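Pictures show the mould lifted and held upright by its tab, bracket at left, with the spare still in the rack and the red one untouched. Next is the approach in front of the flare, then a force-guided entry.

```bash
cat >> h.py <<'E'
YAW=-5.75; D=np.array([np.sin(np.radians(-YAW)),np.cos(np.radians(YAW))]); N=np.array([D[1],-D[0]]); M=np.array([.5507,.002])
def railpos():
    p=robot.read_position(); q=p[:2]-M; return np.array([q@N,q@D,p[2]])
def go(x,y,z,speed=.03):
    robot.servo_line([*(M+N*x+D*y),z],ori(YAW),speed)
def F(f0=0):
    f=robot.read_force(); return np.array([f[:2]@N,f[:2]@D,f[2]])-f0
def slide(x,z,y0,y1,f0,step=.004,stop=6,fz=0,log=1):
    """advance in small steps, giving way sideways / in height to contact forces"""
    y=y0
    while y<y1:
        y=min(y+step,y1); go(x,y,z,.04); f=F(f0)
        for k in range(6):
            if abs(f[0])<1.5 and abs(f[2]-fz)<2: break
            if abs(f[0])>=1.5: x+=np.clip(f[0]*1e-4,-.0005,.0005)
            if abs(f[2]-fz)>=2: z+=np.clip((f[2]-fz)*1e-4,-.0005,.0005)
            go(x,y,z,.02); f=F(f0)
        if log: print(*(railpos()*1000).round(1),"cmd",round(x*1e3,1),round(y*1e3,1),round(z*1e3,1),"F",f.round(1),round(robot.read_t(),1))
        if abs(f).max()>stop: print("STOP"); break
    return x,y,z
E
python3 - <<'E'
from h import *
go(0,-.085,.27,.2); go(0,-.085,.2135,.1); robot.dwell(.4)
f0=F(); np.save("f0.npy",f0); print(f0,railpos()*1000,robot.read_ft_torque(),robot.read_t())
grab("scene","sc2");grab("side","s2")
a=cv2.imread("pics/s2.png")[150:290,210:350];b=cv2.imread("pics/sc2.png")[160:300,220:360]
cv2.imwrite("pics/s2c.png",cv2.resize(np.hstack([a,b]),(800,400),interpolation=3))
E
```

```text
[ 0.325999   -0.08749432 -2.20640434] [ 8.94823682e-02 -8.49530252e+01  2.13776618e+02] [-0.01551928 -0.00493978 -0.07597063] 9.8917
```

View pics/s2c.png

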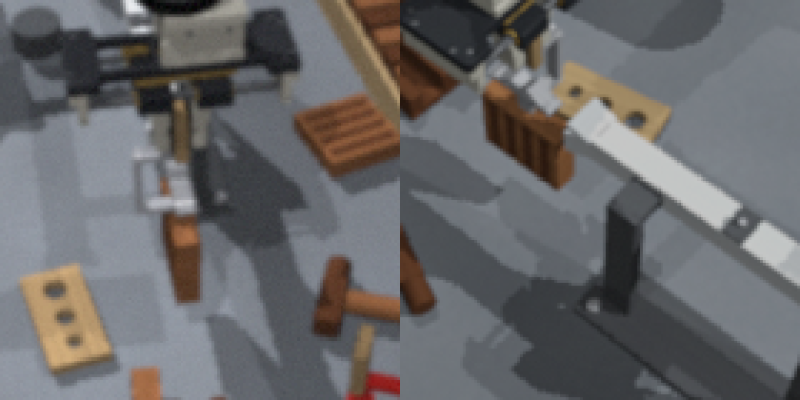

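The runner's nose stands straight in front of the flare (right half ≈ 560,105 against flare ≈ 590,115) and the hanger is level. Entering now.

```bash
python3 - <<'E'
from h import *
f0=np.load("f0.npy")
np.save("st.npy",slide(0,.2137,-.085,.05,f0,step=.005))
E
```

```text
0.0 -79.7 213.7 cmd 0.0 -80.0 213.7 F [-0.7 -0.1 -0.2] 10.3
0.0 -74.7 213.7 cmd 0.0 -75.0 213.7 F [-1.4  0.5  0.5] 10.5
0.0 -69.8 213.7 cmd 0.0 -70.0 213.7 F [-0.9  1.1 -0. ] 10.8
0.0 -64.8 213.7 cmd 0.0 -65.0 213.7 F [-0.3  0.1  0.4] 11.1
0.0 -59.8 213.7 cmd 0.0 -60.0 213.7 F [-0.6 -0.1 -0.6] 11.4
0.0 -54.8 213.7 cmd 0.0 -55.0 213.7 F [-0.8  0.1  0.9] 11.6
0.0 -49.7 213.7 cmd 0.0 -50.0 213.7 F [-0.2  0.4 -0.4] 11.9
0.0 -44.8 213.7 cmd 0.0 -45.0 213.7 F [-0.6 -0.4 -0.3] 12.2
0.0 -39.8 213.7 cmd 0.0 -40.0 213.7 F [ 0.  -0.  -0.1] 12.5
0.0 -34.8 213.7 cmd 0.0 -35.0 213.7 F [-0.3  0.2 -0.7] 12.7
-0.0 -29.8 213.7 cmd 0.0 -30.0 213.7 F [-0.1  0.3  0.1] 13.0
0.0 -24.8 213.7 cmd 0.0 -25.0 213.7 F [-1.2  0.2 -0.6] 13.3
0.0 -19.8 213.7 cmd 0.0 -20.0 213.7 F [-0.4 -0.  -0.3] 13.6
0.0 -14.8 213.7 cmd 0.0 -15.0 213.7 F [-0.4  0.7  0.5] 13.8
0.0 -9.8 213.7 cmd 0.0 -10.0 213.7 F [-0.8 -0.2 -0.8] 14.1
0.0 -4.8 213.7 cmd 0.0 -5.0 213.7 F [-0.  -0.4  0.6] 14.4
0.0 0.2 213.7 cmd 0.0 0.0 213.7 F [-0.2  0.  -1.6] 14.7
0.0 5.2 213.7 cmd 0.0 5.0 213.7 F [-0.5 -0.1 -0.1] 14.9
0.0 10.3 213.7 cmd 0.0 10.0 213.7 F [-1.2 -0.3 -0.4] 15.2
0.0 15.2 213.7 cmd 0.0 15.0 213.7 F [-0.6  0.6 -0.3] 15.5
0.0 20.2 213.7 cmd 0.0 20.0 213.7 F [-0.1  0.6 -0.4] 15.8
0.0 25.3 213.7 cmd 0.0 25.0 213.7 F [ 0.2  1.2 -0.5] 16.0
0.0 30.3 213.7 cmd 0.0 30.0 213.7 F [-1.1 -0.3 -0.6] 16.3
0.0 35.2 213.7 cmd 0.0 35.0 213.7 F [-0.4 -0.7  0.4] 16.6
0.0 40.3 213.7 cmd 0.0 40.0 213.7 F [-0.6 -0.6 -0.2] 16.9
-0.0 45.2 213.7 cmd 0.0 45.0 213.7 F [-0.7  1.5 -0.6] 17.1
0.0 50.2 213.7 cmd 0.0 50.0 213.7 F [-0.9  0.1 -0.1] 17.4
-0.0 49.9 213.7 cmd 0.0 50.0 213.7 F [ 0.4  0.4 -0. ] 17.7
```

```bash
python3 - <<'E'
from h import *
f0=np.load("f0.npy"); x,y,z=slide(0,.2137,.05,.095,f0,step=.005,log=0)
print(railpos()*1000,F(f0))
while z>.2085:
    z-=.0004; go(x,y,z,.01); f=np.mean([F(f0) for _ in range(3)],0); print(round(z*1e3,1),f.round(1))
    if f[2]>1.5: break
np.save("st.npy",[x,y,z]); print(robot.read_t())
E
```

```text
[1.00022720e-02 9.52332743e+01 2.13671880e+02] [ 0.08553997 -0.06065433  0.00743127]
213.3 [-0.4 -0.2 -0.3]
212.9 [-0.7  0.4 -0.2]
212.5 [0.  0.3 0.3]
212.1 [-0.1 -0.1 -0.2]
211.7 [-0.2  0.2  0. ]
211.3 [-1.   0.3  0. ]
210.9 [0.  0.2 1.7]
21.8917
```

```bash
python3 - <<'E'
from h import *
f0=np.load("f0.npy"); x,y,z=np.load("st.npy"); z=.2113; go(x,y,z,.01)
x,y,z=slide(x,z,y,.108,f0,step=.004,stop=7)
x,y,z=slide(x,z,y,.150,f0,step=.0015,stop=7)
np.save("st.npy",[x,y,z]); 
robot.dwell(.2);print(F(f0),robot.read_ft_torque())
E
```

```text
-0.0 99.2 211.2 cmd 0.0 99.0 211.3 F [-0.9  0.4 -0.1] 22.4
0.0 103.3 211.3 cmd 0.0 103.0 211.3 F [-1.1  0.3 -0.3] 22.6
-0.0 107.2 211.3 cmd 0.0 107.0 211.3 F [ 0.1  0.9 -0.3] 22.9
-0.0 108.0 211.3 cmd 0.0 108.0 211.3 F [-0.3  0.2 -0.8] 23.1
-0.0 109.6 211.3 cmd 0.0 109.5 211.3 F [-0.3 -0.5 -0.3] 23.4
0.0 111.1 211.3 cmd 0.0 111.0 211.3 F [ 0.6 -0.   0.1] 23.6
0.0 112.6 211.3 cmd 0.0 112.5 211.3 F [-0.7 -0.   0.2] 23.9
-0.0 114.1 211.3 cmd 0.0 114.0 211.3 F [-1.  -0.2  0.6] 24.1
-0.2 115.5 211.3 cmd -0.2 115.5 211.3 F [-0.2  0.4 -0.6] 24.6
-0.2 117.1 211.3 cmd -0.2 117.0 211.3 F [-0.1 -0.2 -0.8] 24.9
-0.2 118.6 211.3 cmd -0.2 118.5 211.3 F [ 0.1  0.4 -0.4] 25.1
-0.3 120.0 211.1 cmd -0.2 120.0 211.3 F [-0.  -0.6 -0.9] 25.4
-0.3 121.5 211.2 cmd -0.2 121.5 211.3 F [-1.4  0.1 -0.9] 25.6
-0.3 123.1 211.3 cmd -0.4 123.0 211.3 F [-0.3  0.1 -1.3] 26.1
-0.4 124.6 211.3 cmd -0.4 124.5 211.3 F [-0.5 -0.  -0.7] 26.4
-0.4 126.1 211.2 cmd -0.4 126.0 211.3 F [-0.5 -0.3 -1.2] 26.6
-0.4 127.7 211.3 cmd -0.4 127.5 211.3 F [-0.1 -0.4 -1.6] 26.9
-0.5 129.1 211.4 cmd -0.6 129.0 211.3 F [-0.2 -0.4 -1.5] 27
[... 189 characters left out ...]
-0.6 135.2 211.1 cmd -0.8 135.0 210.9 F [-0.2  2.2  0.6] 29.1
-0.7 136.2 211.1 cmd -0.8 136.5 210.9 F [-0.9  0.   1.7] 29.4
-0.8 138.0 211.1 cmd -0.8 138.0 211.2 F [-0.1 -0.1  1. ] 29.9
-0.9 139.7 211.1 cmd -0.8 139.5 211.4 F [ 0.5  2.2 -1.3] 30.4
-0.9 141.2 211.1 cmd -0.8 141.0 211.4 F [-1.2  1.1 -1.3] 30.6
-1.0 142.2 211.2 cmd -0.8 142.5 211.4 F [-0.2 -0.9 -0.9] 30.9
-1.0 143.3 211.3 cmd -0.8 144.0 211.4 F [-0.7 -2.9 -1.2] 31.1
-1.0 144.3 211.4 cmd -0.8 145.5 211.4 F [-1.1 -6.3  0.7] 31.4
-1.1 145.5 211.8 cmd -0.9 147.0 211.6 F [ 0.1 -6.5  0.9] 31.9
-1.1 146.8 212.1 cmd -0.9 148.5 211.9 F [-1.1 -8.7  1.2] 32.4
STOP
[ 0.44037567 -9.11507614  1.82540421] [-3.47308549  0.34233147  0.01153326]
```

Front hump was around 127–135 mm, a forward pull at ~135–141 mm marked the drop into the notch, and then a spring-like rise from ~142 mm is the buffer. That fits the saddle plate at ~143 mm. I'll ease back gently and check for the detent.

```bash
python3 - <<'E'
from h import *
f0=np.load("f0.npy"); x,y,z=np.load("st.npy")
for y in (.147,.1455,.144,.143,.142,.141,.140,.139):
    z=max(z-.0002,.2112); go(x,y,z,.02); robot.dwell(.15); f=np.mean([F(f0) for _ in range(5)],0)
    print(y,railpos().round(4)*1000,f.round(1),robot.read_ft_torque().round(2))
    if f[1]>2.5: break
np.save("st.npy",[x,y,z]); grab("scene","sc3");grab("side","s3");print(robot.read_t())
a=cv2.imread("pics/s3.png")[110:220,210:320];b=cv2.imread("pics/sc3.png")[180:290,270:380]
cv2.imwrite("pics/s3c.png",cv2.resize(np.hstack([a,b]),(800,400),interpolation=3))
E
```

```text
0.147 [ -1.  146.  212.1] [-1.3 -6.2  1.3] [-2.51  0.54  0.04]
0.1455 [ -0.9 145.3 211.9] [-2.8 -4.3  5.4] [-1.77  1.07  0.13]
0.144 [ -0.7 144.7 211.8] [-4.   0.4  7.2] [0.72 1.39 0.04]
0.143 [ -0.4 143.6 211.5] [-1.7  2.8  6.8] [1.71 0.53 0.09]
34.2917
```

View pics/s3c.png

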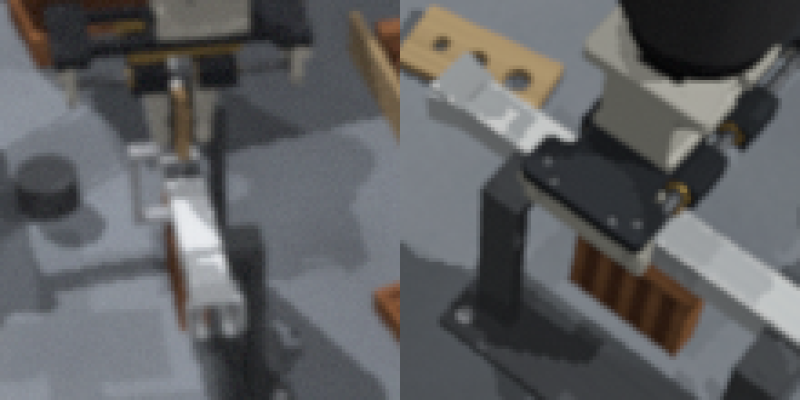

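The detent holds: equilibrium ≈144.7 mm, a backward pull is resisted, and the picture shows the bracket at the saddle plate (left ≈ 180,165) with the mould hanging level. I'll relax the forces and let go.

```bash
python3 - <<'E'
from h import *
f0=np.load("f0.npy"); x,y,z=np.load("st.npy")
x-=.0004
for z in (.2115,.2119):
    go(x,.1445,z,.01); robot.dwell(.15); f=np.mean([F(f0) for _ in range(5)],0); print(railpos().round(4)*1000,f.round(1))
robot.move_gripper(0.4); robot.dwell(.2); print(F(f0),robot.read_grip_width())
p=robot.read_position(); robot.servo_line([p[0],p[1],.30],ori(YAW),.08)
p=M+D*.24; robot.servo_line([*p,.40],ori(YAW),.2); robot.dwell(.2)
grab("wrist","w4");grab("scene","sc4");grab("side","s4");print(F(f0),robot.read_t())
W,im=cloud("w4")
m=(W[...,2]>.235)&(W[...,2]<.265)&(abs(W[...,0]-.565)<.03)&(abs(W[...,1]-.147)<.04)
if m.sum()>9:
    r=rect(W[m]);c=np.array(r[0])/1000-M;print(r,c@N,c@D,np.median(W[m][:,2]))
a=cv2.imread("pics/s4.png")[110:220,210:320];b=cv2.imread("pics/sc4.png")[180:290,270:380];w=cv2.imread("pics/w4.png")[:300,130:430]
cv2.imwrite("pics/s4c.png",np.hstack([cv2.resize(i,(266,266),interpolation=3) for i in (a,b,w)]))
E
```

```text
[ -0.9 143.9 211.6] [ 3.2 -3.2  5.6]
[ -1.4 144.1 211.6] [ 3.6 -2.9  3.8]
[-0.67672038  0.49202441  1.76662003] 0.40255103892889216
[0.17573889 0.26764325 2.45270599] 38.4333
((562.9654541015625, 143.6125030517578), (33.651397705078125, 11.4955415725708), 84.11964416503906) -0.0019841414876836014 0.14212883439843763 0.24946494489802085
```

View pics/s4c.png

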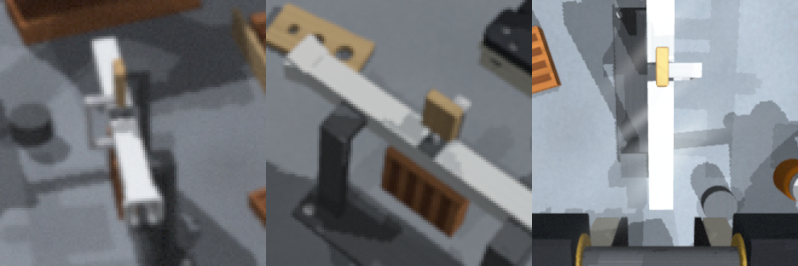

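```bash
python3 - <<'E'
from h import *
for t in ("side0","scene0","w4","scene3".replace("scene3","sc4")):
    W,im=cloud(t); q=W[...,:2]-M; x=q@N; y=q@D
    m=(abs(x)<.0165)&(y>.1)&(y<.24)&(W[...,2]>.176)&(W[...,2]<.2)&(im.max(2)<110)
    Y=y[m]*1000; print(t,len(Y),np.percentile(Y,[2,10,50,90,98]).round(1) if len(Y) else "", np.percentile(W[m][:,2],[10,50,95]).round(4) if len(Y) else "")
im=cv2.imread("pics/w4.png")[20:160,220:400]; sc=cv2.imread("pics/sc4.png")[200:260,310:387]
cv2.imwrite("pics/w4c.png",np.hstack([cv2.resize(im,(400,311),interpolation=3),cv2.resize(sc,(400,311),interpolation=3)]))
E
```

```text
side0 27 [128.2 131.2 137.  142.  143.7] [0.1811 0.1831 0.1866]
scene0 111 [122.8 133.7 142.1 149.6 227. ] [0.1776 0.1835 0.1864]
w4 8 [133.6 133.6 134.2 134.6 134.7] [0.183  0.1835 0.1848]
sc4 100 [121.1 133.  142.8 176.3 228.8] [0.1771 0.1836 0.1875]
```

View pics/w4c.png

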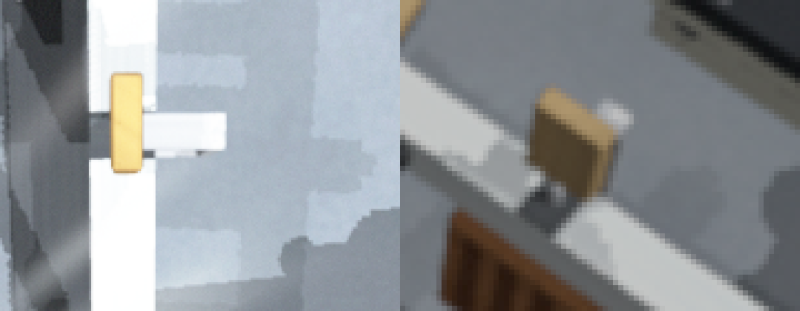

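The left crop shows the plate at ≈(97, 112–158) and the tab's centre at ≈(126,122). To settle the offset without parallax, I'll project the plate's edges.

```bash
python3 - <<'E'
from h import *
z=np.load("pics/w4.npz");A=z["M"]
def ray(u,v,h):
    d=A[:3,:3]@[(u-z["cx"])/z["f"],(v-z["cy"])/z["f"],1]; p=A[:3,3]+d*(h-A[2,3])/d[2]; q=p[:2]-M; return (q@N*1e3).round(1),(q@D*1e3).round(1)
k=.45
for n,u,v,h in(("plate a",97,112,.183),("plate b",97,158,.183),("tab a",126,72,.25),("tab b",126,173,.25),("brk a",190,112,.206),("brk b",190,151,.206)): print(n,ray(220+u*k,20+v*k,h))
E
```

```text
plate a (np.float64(10.8), np.float64(133.1))
plate b (np.float64(11.0), np.float64(152.3))
tab a (np.float64(-1.7), np.float64(126.0))
tab b (np.float64(-1.7), np.float64(160.4))
brk a (np.float64(-28.2), np.float64(135.2))
brk b (np.float64(-28.5), np.float64(150.5))
```

Plate centre is at 142.7 mm, tab at 143.2 and bracket at 142.9, so the notch is right under the catch. Handing in.

```bash
python3 -c "
from rig import robot
print(robot.job_done())"
```

```text
the job is handed in; nothing more can be done
None
```

The job is handed in: the mould hangs in the rail about 143 mm past the mouth, with the runner's notch lined up under the ball catch to within about 0.5 mm and the gripper clear. The catch and buffer values and the judge's verdict weren't shown to me; the click-in is judged from the felt detent and the camera, and the grip was 30 N (the interface's fixed value) rather than 60 N.

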